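# Brush out the French press, then hold the caddy lid for emptying

### The arm

A 6-joint arm with a two-finger parallel gripper is mounted at the origin on the work surface. World frame = base frame: x ahead of the robot, y to its left, z up, the work surface at z = 0. Lengths are in mm, angles in rad, forces in N, time in s.
With the tool pointing down it reaches from about 350 to 775 mm from the base axis. Payload 7.3 kg.
Tool frame: the origin (TCP) lies on the centre line of the jaws, within the pads' length; the fingertips stand 14 mm ahead of it and the grasp point (between the pads) lies 5 mm behind it; z points along the fingers, y is the line along which they close (so a half turn about z gives the same grasp; the last joint's range is limited). The gripper opens to 92 mm and grips with 3 to 60 N. Pads are 19 mm wide; open, the fingers measure 130 mm over their backs; the gripper's body (75 mm by 190 mm) begins 47 mm behind the grasp point.
Start: joints at [1.155, 0.342, 1.524, -0, 1.275, -0.146], TCP at [139.917, 506.03, 240.741] pointing down, gripper open.
Joint ranges: [-2.53, 2.53], [-0.77, 2.02], [0.04, 2.7], [-1, 4.14], [0.28, 2.66], [-3.11, 3.11]. Speed limits (rad/s): [2.57, 2.57, 3.14, 3.14, 3.14, 3.14].

### API

Orientations are given as [roll, pitch, yaw] about the fixed x, y, z axes, in that order (R = Rz(yaw) Ry(pitch) Rx(roll)).
In Python, from plant import get_obs, capture, bot, spot_in, trace, pinpoint gives the robot as it stands.
- The arm moves only by the tool play_rows, never from a script. Its argument "rows" is a list of rows, each a list of 2 entries, a list of its own where there are three numbers: the shift along the world's x, y, z in units of 3 cm (1.0 is 3 cm), then the turn, a rotation vector about the world's x, y, z in units of 8 degrees (1.0 is 8 degrees). A call has 1 to 12 rows; each row shifts and turns the commanded pose from where the row before left it; what a row does not reach is not made up. A row lasts 1/8 s, in which the tool goes at most 62.5 mm and 10.7 degrees, less where a joint would pass 70% of its speed; a pose out of reach is approached as far as the arm can. A call with a number of a shift or a turn outside -1 to 1 is refused whole. A call with a gripper value outside its range is refused whole. "hand" is the opening, from -1 (shut) to 1 (fully open), set as the call begins (left out, the last holds). The fingers move at their own pace and stop on an object; the grip force is fixed at half the most. Time passes only in rows, so rows that do not move let the fingers close. It gives the time, the measured TCP pose, the force, the opening and the grip force at its end, in the units of the state.
- get_obs(): the state, without advancing time (a new reading comes with each control period).
- capture(name): name is "scene" or "top"; returns a dict with "frame" (480x640x3 uint8, red, green, blue), "fov_y" (degrees; the focal length in pixels is half the picture's height over the tangent of half this angle, whatever the lens; pixels are square), "cx", "cy" (the principal point, pixels), "rvec" (rotation vector, rad) and "tvec" (3), from world to camera coordinates, as OpenCV has them. Camera axes: x right, y down, z forward; pixel columns grow to the right and rows downward; lengths in mm; the calibration is good to about 2 mm. A picture is of the moment at which its call begins. There is no depth.
- bot.close_job(): hands the job in; it is judged then, once.
Trained networks look in the newest picture that a camera, given by its name, has taken for a name from the list of things; names that differ only in an ending like _2 or _b are one class to them, and where a whole thing is asked for, a point or a joint stands for the part that bears it (a point fixed in the world has none). Each returns a list of dicts, best first, with "p" (0 to 1); they miss things now and then, are a little off and sometimes report something else, mostly with a low value. They report only what shows in the picture. A call takes as long as a camera call.
- spot_in(query, camera): "at" ([row, column] in pixels, amid what is visible of it).
- trace(query, camera): "mask" (480x640 bool, what is visible of it) and "at" ([row, column] in pixels, amid what is visible of it).
- pinpoint(query, camera): "at" ([row, column] in pixels: a listed point, or the origin of a listed thing).
The state is a dict: "time": time; "joint_positions": joint angles; "dq": joint speeds; "tau": joint torques, N m; "tool_pos": TCP position; "tcp_rot": TCP orientation; "contact_force": force on the tool from outside, world axes, zero at the start; "moment": the same for the moment, N m; "grip_width": finger opening in mm; "finger_force": force on a finger pad.
Only numpy, scipy, OpenCV 4.12 (cv2) and the standard library are available. Lean on these libraries where they do the work, as an engineer would, in place of code of your own. Each camera call takes 0.05 s, during which the arm holds its last target. There are 200 camera calls.

### The job

Help me clear up after coffee: take the bottle brush out of its stand, run it down to the bottom of the French press's glass and well up again, three times over, and put it back upright in its stand. Then lift the lid of the food-waste caddy and keep hold of it half open, at about 50 degrees, so that I can knock out the press into it while the lid's damp underside still drips into the caddy; finish while you are holding it there, because it falls shut when let go. Do not knock over the press or push it about, and leave the tumbler, the green cup and the press's plunger alone.

Things in the scene. Friction and masses are not known exactly. Their poses are not given: they have to be found in the camera images.
- caddy: Grey plastic food-waste caddy, a rectangular open-topped bin 170 (its x) x 190 (its y) x 155 mm high, standing firmly (it does not move), with a hinged grey lid and a thin wire bail hanging in front (look only). Origin: centre of its underside. Its x axis points to its front, away from the robot; the lid's hinge is along its back edge, on the robot's side.
- caddy_lid (a joint): Opening angle of the caddy's lid in rad: 0 shut (level), grows as the front edge rises and swings back towards the robot; stop at 1.4. 50 degrees is 0.873. The lid weighs 0.15 to 0.26 kg, has an almost free hinge and falls shut from any angle. It is a plate 182 x 198 x 5 mm whose front edge stands 8 mm out from the caddy's front wall.
- lid_hinge (a point): Point on the lid's hinge axis, in the middle of the caddy's back edge: 87 mm behind the caddy's origin and 155 mm up. The axis runs along the caddy's y.
- lid_grip (a point): Centre of the upright moulded grip on the lid near its front edge: a solid rounded block 14 mm front to back x 34 mm (along the caddy's y) x 30 mm high on the 5 mm lid plate. The centre is 165 mm from the hinge axis along the lid, 20 mm above the lid's underside (level with the axis). It turns with the lid: z is the lid's normal, x points from hinge to front edge.
- press: French press without its plunger, loose, 0.55 kg: clear glass 80 mm outside diameter with 3 mm wall, in a black base 94 mm wide, steel band below the rim, black handle reaching 90 mm out on its +y side. Origin: centre of its underside, z up. The glass's inner floor is 13 mm up, its rim 130 mm up, its clear inside diameter 74 mm.
- stand: White stoneware brush stand, loose, 0.6 kg: a round cup 80 mm high, about 94 mm outside diameter. Origin: centre of its underside. Inner floor 8 mm up; clear inside diameter about 78 mm at the floor and 84 mm at the rim.
- brush: Bottle brush, loose, 0.07 to 0.12 kg, 215 mm long, standing head down in the stand. Origin: centre of the head's lower end; its z axis runs up along the brush. White round bristle head 64 mm in diameter (firm for 59 mm, flat lower end 48 mm), 92 mm long; thin steel stem; round beech handle 24 mm in diameter from 135 to 215 mm above the origin.
- brush_handle (a point): Point on the brush's axis 195 mm above its lower end, 20 mm below the handle's top: where to grip it.
- tumbler: Bystander: blue ceramic tumbler 82 mm wide, 98 mm high. Origin: centre of its underside.
- cup: Bystander: dark green cup with a handle on a white saucer 108 mm wide, 85 mm high. Origin: centre of its underside.
- plunger: Bystander: the press's plunger with its black lid (88 mm wide), standing on its steel filter, rod and knob upwards, 150 mm high. Origin: centre of its underside.

How it is judged (in metres and radians):
On the way, in this order (a step that is already met when the one before it is completed fails the run):
1. first stroke down: the brush's lower end is inside the glass within 20 mm of its floor (horizontal distance between brush and press below 0.025 m and z of brush in the frame of press below 0.033 m), for 0.02 s.
2. first stroke up: the brush's lower end has been raised at least 50 mm off the glass's floor, inside the glass (horizontal distance between brush and press below 0.025 m and z of brush in the frame of press between 0.063 and 0.13 m), for 0.02 s.
3. second stroke down: the brush's lower end is inside the glass within 20 mm of its floor (all of step 1), for 0.02 s.
4. second stroke up: the brush's lower end has been raised at least 50 mm off the glass's floor, inside the glass (all of step 2), for 0.02 s.
5. third stroke down: the brush's lower end is inside the glass within 20 mm of its floor (all of step 3), for 0.02 s.
6. third stroke up: the brush's lower end has been raised at least 50 mm off the glass's floor, inside the glass (all of step 4), for 0.02 s.
7. the brush stands upright in its stand again, let go (horizontal distance between brush and stand below 0.03 m and z of brush in the frame of stand below 0.02 m and angle between brush's own z axis and vertical below 0.3 rad and contact force between the fingers and brush below 0.1 N and linear speed of brush below 0.05 m/s), for 0.2 s.
At the end, for the whole second after the job is handed in: The gripper's fingers hold the caddy's lid still at 50 degrees open, within 8 degrees (0.733 to 1.012 rad), with nothing else propping it; the brush stands in its stand, down on its floor and upright within 17 degrees; the press stands upright within 50 mm of where it was (value of joint caddy_lid between 0.733 and 1.012 rad and velocity of joint caddy_lid between -0.05 and 0.05 rad/s and contact force between the fingers and caddy above 0.4 N and contact force between each of brush, press and caddy below 0.05 N and horizontal distance between brush and stand below 0.03 m and z of brush in the frame of stand below 0.02 m and angle between brush's own z axis and vertical below 0.3 rad and angle between each of stand, press's own z axis and vertical below 0.1 rad and distance of press from where it was at the start of the episode below 0.05 m); the arm keeps its last pose, push and grip.
It fails at once if the press is knocked over or pushed more than 50 mm (angle between press's own z axis and vertical above 0.35 rad or distance of press from where it was at the start of the episode above 0.05 m).
It fails at once if the tumbler is moved more than 20 mm or tipped (distance of tumbler from where it was at the start of the episode above 0.02 m or angle between tumbler's own z axis and vertical above 0.25 rad).
It fails at once if the green cup is moved more than 20 mm or tipped (distance of cup from where it was at the start of the episode above 0.02 m or angle between cup's own z axis and vertical above 0.25 rad).
It fails at once if the plunger is moved more than 20 mm or tipped (distance of plunger from where it was at the start of the episode above 0.02 m or angle between plunger's own z axis and vertical above 0.25 rad).
It also fails if it takes over 61 s, if anything falls off the work surface, if the arm or the gripper's body presses on something with over 40 N, if the wrist force passes 120 N, or if a joint passes its speed limit or range.

## Working session

There is one attempt and no reset: what is moved stays moved. The work goes in short steps, Python scripts to look and compute and a tool call to move; the robot and the scene stay as the last step left them, time stands still between calls to the robot, and variables do not carry over. Pictures are saved under pics/ and viewed, at most 12 in all, crops included, and the job is handed in when it is done.

Besides the shell and the picture viewer there is one more tool, called after "Request:" by a JSON object that holds its "method" and its "body". play_rows: Moves the arm, as the interface text tells. Shifts and turns lie within -1 to 1; 1 stands for 3 cm of shift or 8 degrees of turn. Its arguments: {"type":"object","properties":{"rows":{"type":"array"},"hand":{"type":"number"}},"required":["rows"]}

```bash
mkdir -p pics; cat > h.py <<'E'
import numpy as np, cv2
from plant import get_obs, capture, bot, spot_in, trace, pinpoint
def cam(c):
    f=240/np.tan(np.radians(c["fov_y"])/2)
    K=np.array([[f,0,c["cx"]],[0,f,c["cy"]],[0,0,1]]); R=cv2.Rodrigues(np.array(c["rvec"],float))[0]
    return K,R,np.array(c["tvec"],float).reshape(3)
def ray(c,at):
    K,R,t=cam(c); d=R.T@np.linalg.inv(K)@np.array([at[1],at[0],1.]); return -R.T@t,d/np.linalg.norm(d)
def onz(c,at,z):
    o,d=ray(c,at); return o+d*(z-o[2])/d[2]
def tri(c1,a1,c2,a2):
    o,d=ray(c1,a1);p,e=ray(c2,a2)
    s=np.linalg.lstsq(np.stack([d,-e],1),p-o,rcond=None)[0]
    return (o+d*s[0]+p+e*s[1])/2, np.linalg.norm(o+d*s[0]-p-e*s[1])
def proj(c,P):
    K,R,t=cam(c); q=K@(R@np.array(P,float)+t); return q[1]/q[2],q[0]/q[2]
E
python3 - <<'E'
from h import *
np.set_printoptions(precision=1,suppress=True)
C={n:capture(n) for n in("scene","top")}
for n,c in C.items():
    cv2.imwrite(f"pics/{n}0.png",c["frame"][:,:,::-1]); print(n,ray(c,(240,320)),c["fov_y"])
for q in["caddy","lid_hinge","lid_grip","press","stand","brush","brush_handle","tumbler","cup","plunger"]:
    r={n:pinpoint(q,n)[:2] for n in C}
    print(q,{n:[(np.array(x["at"]),round(x["p"],2)) for x in r[n]] for n in r})
    if r["scene"] and r["top"]: print("   ",*tri(C["scene"],r["scene"][0]["at"],C["top"],r["top"][0]["at"]))
print(get_obs())
E
```

```text
scene (array([1017.7,  716.1,  859.6]), array([-0.4, -0.6, -0.7])) 45.939821787744414
top (array([ 269.7,   15.8, 1399.6]), array([ 0.2,  0. , -1. ])) 48.84090497304922
caddy {'scene': [(array([212.5, 229.2]), 0.63)], 'top': []}
lid_hinge {'scene': [(array([146.6, 256.1]), 0.77)], 'top': [(array([272.1, 437.4]), 0.55)]}
    [ 477.6 -255.6  160.8] 6.067524495381597
lid_grip {'scene': [(array([164.2, 188.3]), 0.59)], 'top': [(array([200.3, 433.9]), 0.95)]}
    [ 647.2 -250.7  185.7] 6.163564558536106
press {'scene': [(array([343.3, 408.2]), 0.93)], 'top': [(array([279.2, 224.1]), 0.76)]}
    [489.6 279.5   1.9] 3.40343245229592
stand {'scene': [(array([262.5, 311.5]), 0.69)], 'top': [(array([271.5, 329.1]), 0.6)]}
    [508.2  -1.8   6.6] 3.0005855753713124
brush {'scene': [(array([257.9, 304.8]), 0.66)], 'top': [(array([274.1, 330.7]), 0.85)]}
    [507.4 -12.   10.2] 15.259212308501205
brush_handle {'scene': [(array([187.1, 305.9]), 0.71)], 'top': [(array([261.9, 332.9]), 0.79)]}
    [502.5 -12.5 198.6] 9.875193508038251
tumbler {'scene': [], 'top': [(array([190.7, 296.6]), 0.79)]}
cup {'scene': [(array([294.1, 194.3]), 0.61), (array([162.6, 186.9]), 0.51)], 'top': [(array([184.5, 353.9]), 0.65), (array([260.3, 332.1]), 0.26)]}
    [753.1 -73.2   4.6] 1.288242269526888
plunger {'scene': [(array([309.9, 493.7]), 0.57)], 'top': [(array([357.7, 203. ]), 0.74)]}
    [288.1 323.4  -3.3] 9.830605518654124
{'time': 1.1, 'joint_positions': array([ 1.2,  0.3,  1.5, -0. ,  1.3, -0.1]), 'dq': array([ 0., -0.,  0., -0., -0., -0.]), 'tau': array([ -0. , -43.1, -24.4,   0.1,   0. ,  -0. ]), 'tool_pos': array([140. , 506. , 240.8]), 'tcp_rot': array([3.1, 0. , 2.9]), 'contact_force': array([-0.2, -0.1, -0.1]), 'moment': array([0.1, 0. , 0. ]), 'finger_force': 0.0, 'grip_width': 91.90381161036433}
```

View pics.

View pics/scene0.png

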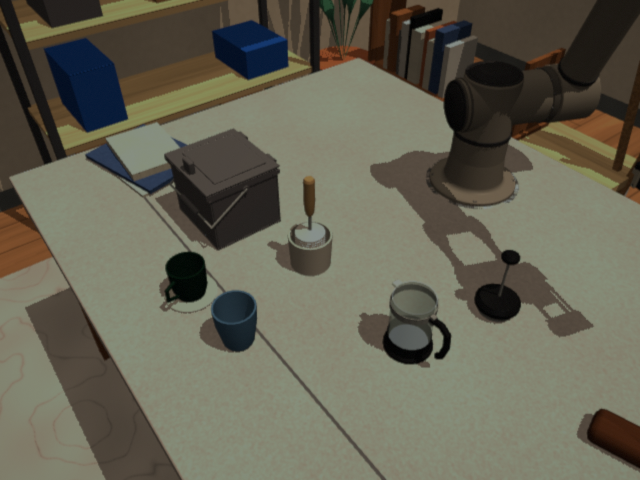

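View pics/top0.png

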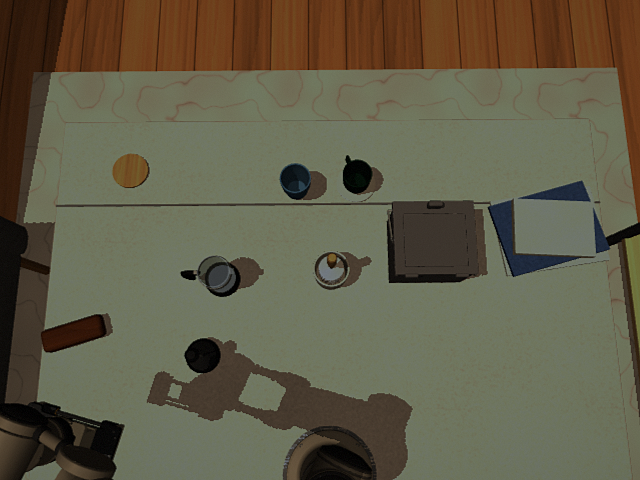

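```bash
cat > fit.py <<'E'
from h import *
from scipy.optimize import minimize
def cyl(p,q,r0,r1):
    p,q=np.array(p,float),np.array(q,float); a=(q-p)/np.linalg.norm(q-p); u=np.cross(a,[0.3,1,0]); u/=np.linalg.norm(u); v=np.cross(a,u)
    t=np.linspace(0,2*np.pi,60)[:,None]; o=np.cos(t)*u+np.sin(t)*v
    return np.vstack([p+r0*o,q+r1*o])
def sil(c,pts):
    K,R,t=cam(c); q=(R@pts.T).T+t; q=(K@q.T).T; q=q[:,:2]/q[:,2:]
    m=np.zeros((480,640),np.uint8); cv2.fillConvexPoly(m,cv2.convexHull(np.round(q*16).astype(np.int32).reshape(-1,1,2)),1,cv2.LINE_8,4); return m>0
def fit(views,shape,x0,step):
    def cost(x):
        s=0
        for c,m in views:
            k=np.zeros((480,640),bool)
            for P in shape(x): k|=sil(c,P)
            s+=1-(k&m).sum()/max(1,(k|m).sum())
        return s
    x0=np.array(x0,float); S=np.vstack([x0]+[x0+np.eye(len(x0))[i]*step[i] for i in range(len(x0))])
    r=minimize(cost,x0,method="Nelder-Mead",options=dict(initial_simplex=S,maxiter=250,xatol=.1,fatol=1e-4)); return r.x,r.fun
def handle_mask(c,near,rad=60):
    h=cv2.cvtColor(c["frame"],cv2.COLOR_RGB2HSV); m=((h[...,0]>5)&(h[...,0]<25)&(h[...,1]>110)&(h[...,2]>50)).astype(np.uint8)
    z=np.zeros_like(m); cv2.circle(z,(int(near[1]),int(near[0])),rad,1,-1); m&=z
    n,l,s,_=cv2.connectedComponentsWithStats(m); return l==1+np.argmax(s[1:,4]) if n>1 else m>0
E
python3 - <<'E'
from fit import *
np.set_printoptions(precision=1,suppress=True)
C={n:capture(n) for n in("scene","top")}
def M(q):
    V=[]
    for n in C:
        r=trace(q,n)
        if r: V.append((C[n],r[0]["mask"].astype(bool))); print(q,n,round(r[0]["p"],2),r[0]["mask"].sum(),np.array(r[0]["at"]))
    return V
for v in [M("stand"),M("press"),M("caddy")]: 
    pass
st=M("stand"); 
for V in [st]+[[v] for v in st]: print("stand",*fit(V,lambda x:[cyl([*x,0],[*x,80],47,47)],[508,-2],[10,10]))
pr=[(c,cv2.morphologyEx(m.astype(np.uint8),cv2.MORPH_OPEN,np.ones((17,17)))>0) for c,m in M("press")]
for V in [pr]+[[v] for v in pr]: print("press",*fit(V,lambda x:[cyl([*x,0],[*x,15],47,47),cyl([*x,0],[*x,130],40,40)],[490,280],[10,10]))
hm=[(C["scene"],handle_mask(C["scene"],(190,308),40)),(C["top"],handle_mask(C["top"],(260,332),15))]
print([m.sum() for _,m in hm])
x,f=fit(hm,lambda x:[cyl(x[:3],x[:3]+80*np.array([x[3],x[4],1])/np.linalg.norm([x[3],x[4],1]),12,12)],[505,-8,140,0,0],[8,8,8,.1,.1]); print("handle",x,f, "195pt",x[:3]+60*np.array([x[3],x[4],1]),"org",x[:3]-135*np.array([x[3],x[4],1]))
import numpy as np
def box(x):
    c,s=np.cos(x[2]),np.sin(x[2]); g=lambda X,Y,Z:np.array([[x[0]+c*a-s*b,x[1]+s*a+c*b,z] for a in X for b in Y for z in Z])
    return [g((-85,85),(-95,95),(0,155)),g((-89,93),(-99,99),(155,160)),g((71,85),(-17,17),(160,190))]
ca=M("caddy")
for V in [ca]+[[v] for v in ca]: print("caddy",*fit(V,box,[562,-252,0.03],[10,10,.1]))
E
```

```text
stand scene 0.73 1344 [256.  311.5]
stand top 0.83 520 [262.1 342.4]
press scene 0.6 4074 [324.6 410.8]
press top 0.96 1451 [276.  215.7]
caddy scene 0.56 9572 [185.1 227.3]
caddy top 0.88 7056 [239.7 431.6]
stand scene 0.73 1344 [256.  311.5]
stand top 0.83 520 [262.1 342.4]
stand [507.5  -7.8] 1.0105631715273429
stand [503.2 -13.1] 0.4181818181818182
stand [509.3  -6.9] 0.5843325339728218
press scene 0.6 4074 [324.6 410.8]
press top 0.96 1451 [276.  215.7]
press [490.2 281.1] 0.21325716768412972
press [488.6 278. ] 0.06725755995828986
press [491.7 282.3] 0.12526997840172782
[np.int64(308), np.int64(75)]
handle [507.8  -6.6 144.4  -0.1   0. ] 0.8832167832167832 195pt [503.8  -4.7 204.4] org [516.8 -11.    9.4]
caddy scene 0.56 9572 [185.1 227.3]
caddy top 0.88 7056 [239.7 431.6]
caddy [ 564.4 -255.9   -0. ] 0.06182099132962904
caddy [ 563.7 -260.5   -0. ] 0.027712445035279698
caddy [ 565.1 -254.3    0. ] 0.03267435475013725
```

```bash
python3 - <<'E'
from fit import *
np.set_printoptions(precision=3,suppress=True)
C={n:capture(n) for n in("scene","top")}
a=C["scene"]["frame"][165:285,260:360]; b=C["top"]["frame"][230:310,290:390]
tr={q:{n:trace(q,n) for n in C} for q in("stand","brush")}
def ov(n,r,c0):
    f=C[n]["frame"][r[0]:r[1],c0[0]:c0[1]].copy()[:,:,::-1]; g=f.copy()
    for q,col in(("stand",(0,0,255)),("brush",(255,0,0))):
        if tr[q][n]:
            m=tr[q][n][0]["mask"][r[0]:r[1],c0[0]:c0[1]].astype(bool); g[m]=(g[m]*.5+np.array(col)*.5)
    return cv2.resize(np.hstack([f,g]),None,fx=3.9,fy=3.9,interpolation=0)
A=ov("scene",(170,280),(265,365)); B=ov("top",(235,278),(290,390))
B=ov("top",(235,278+0),(290,390))
cv2.imwrite("pics/z.png",np.vstack([A,B])[:600])
for n in C:
    s=np.zeros((480,640),np.uint8)
    for q in tr:
        if tr[q][n]: print(q,n,tr[q][n][0]["p"],tr[q][n][0]["mask"].sum())
E
```

```text
stand scene 0.64 1326
brush scene 0.73 1193
stand top 0.95 525
brush top 0.8 570
```

View pics/z.png

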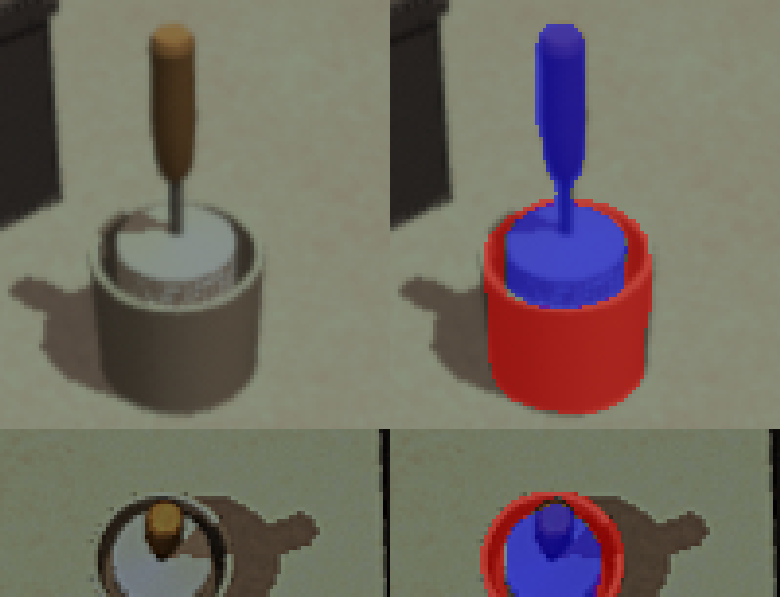

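```bash
cat > loc.py <<'E'
from fit import *
np.set_printoptions(precision=3,suppress=True)
def hull(m):
    p=cv2.findNonZero(m.astype(np.uint8)); k=np.zeros((480,640),np.uint8); cv2.fillConvexPoly(k,cv2.convexHull(p),1); return k>0
if __name__=="__main__":
    C={n:capture(n) for n in("scene","top")}
    T={n:{q:trace(q,n)[0]["mask"].astype(bool) for q in("stand","brush")} for n in C}
    st=[(C[n],hull(T[n]["stand"])) for n in C]
    sh=lambda x:[cyl([*x,0],[*x,80],47,47)]
    for V in [st]+[[v] for v in st]: print("stand",*fit(V,sh,[508,-2],[10,10]))
    hm=[]
    for n in C:
        f=C[n]["frame"].astype(int); m=T[n]["brush"]&(f[...,0]-f[...,2]>22); hm.append((C[n],m)); ys,xs=np.nonzero(m); print(n,m.sum(),ys.min(),ys.max(),xs.min(),xs.max())
    def hs(x):
        a=np.array([x[2],x[3],1]);a/=np.linalg.norm(a);o=np.array([x[0],x[1],8.]); return [cyl(o+a*135,o+a*150,7,12),cyl(o+a*150,o+a*212,12,12),cyl(o+a*135,o+a*215,7,9)]
    for i in ((0,1),(0,),(1,)):
        x,f=fit([hm[j] for j in i],hs,[507,-6,0,0],[8,8,.05,.05]); print("brush",x,f,"195:",x[:2]+195*x[2:])
E
python3 loc.py
```

```text
stand [507.496  -7.685] 0.2024114730107609
stand [503.887 -12.18 ] 0.11461937716262971
stand [509.126  -6.878] 0.07496012759170656
scene 414 176 228 298 315
top 182 253 284 320 343
brush [508.499  -6.731  -0.021  -0.004] 0.58623927440541 195: [504.356  -7.573]
brush [508.539  -2.106  -0.02   -0.027] 0.18556701030927836 195: [504.677  -7.332]
brush [509.89   -5.032  -0.03   -0.013] 0.4182692307692307 195: [504.106  -7.507]
```

```bash
python3 -c "
from plant import *
s=get_obs();print(s['time'],s['tcp_rot'],s['tool_pos'])"
```

```text
2.4 [3.14146838e+00 7.21128665e-05 2.87182573e+00] [139.93755957 506.02804691 240.74890872]
```

Request:
{"method": "play_rows", "body": {"rows": [[[0.675,-0.95,0.8],[0,0,0]],[[0.675,-0.95,0.8],[0,0,0]],[[0.675,-0.95,0],[0,0,0]],[[0.675,-0.95,0],[0,0,0]],[[0.675,-0.95,0],[0,0,0]],[[0.675,-0.95,0],[0,0,0]],[[0.675,-0.95,0],[0,0,0]],[[0.675,-0.95,0],[0,0,0]],[[0.675,-0.95,0],[0,0,0]],[[0.675,-0.95,0],[0,0,0]]], "hand": 1}}

```text
time: 3.65
tool_pos: [343.0, 220.1, 288.9]
tcp_rot: [3.141, 0.0, 2.872]
contact_force: [0.4, -0.2, -0.1]
grip_width: 91.9
finger_force: 0.0
```

Request:
{"method": "play_rows", "body": {"rows": [[[0.675,-0.95,0],[0,0,0.965]],[[0.675,-0.95,0],[0,0,0.965]],[[0.675,-0.95,0],[0,0,0]],[[0.675,-0.95,0],[0,0,0]],[[0.675,-0.95,0],[0,0,0]],[[0.675,-0.95,0],[0,0,0]],[[0.675,-0.95,0],[0,0,0]],[[0.675,-0.95,0],[0,0,0]],[[0,0,0],[0,0,0]],[[0,0,0],[0,0,0]]]}}

```text
time: 4.9
tool_pos: [504.0, -6.6, 288.6]
tcp_rot: [3.141, -0.001, 3.141]
contact_force: [0.7, 0.2, 0.7]
grip_width: 91.7
finger_force: 0.0
```

```bash
python3 - <<'E'
from h import *
c=capture("scene"); cv2.imwrite("pics/s1.png",cv2.resize(c["frame"][100:300,200:440,::-1],None,fx=2.5,fy=2.5))
s=get_obs();print(s['time'],s['tcp_rot'],s['tool_pos'])
E
```

```text
4.95 [ 3.14117100e+00 -3.81612118e-04 -3.14146130e+00] [503.91439082  -6.32341308 288.7429713 ]
```

View pics/s1.png

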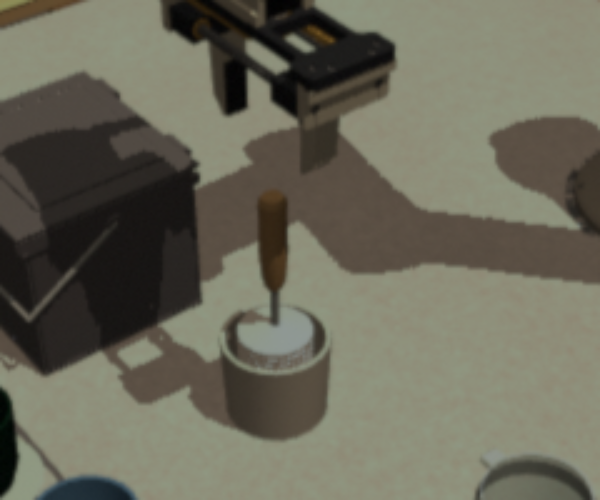

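The gripper's fingers (crop columns ~232 and ~320) straddle the handle (column ~272), which stands ahead below them; descend.

Request:
{"method": "play_rows", "body": {"rows": [[[0,-0.05,-0.75],[0,0,0]],[[0,0,-0.75],[0,0,0]],[[0,0,-0.75],[0,0,0]],[[0,0,-0.75],[0,0,0]],[[0,0,0],[0,0,0]],[[0,0,0],[0,0,0]]]}}

```text
time: 5.7
tool_pos: [504.7, -8.0, 199.8]
tcp_rot: [-3.141, 0.001, -3.141]
contact_force: [0.6, -0.1, -0.1]
grip_width: 91.4
finger_force: 0.0
```

Request:
{"method": "play_rows", "body": {"rows": [[[0,0,0],[0,0,0]],[[0,0,0],[0,0,0]],[[0,0,0],[0,0,0]],[[0,0,0],[0,0,0]],[[0,0,0],[0,0,0]],[[0,0,0],[0,0,0]],[[0,0,0],[0,0,0]],[[0,0,0],[0,0,0]]], "hand": -1}}

```text
time: 6.7
tool_pos: [504.4, -8.4, 198.7]
tcp_rot: [3.141, -0.0, 3.141]
contact_force: [-0.4, 0.6, -0.4]
grip_width: 23.2
finger_force: 30.0
```

Request:
{"method": "play_rows", "body": {"rows": [[[0,0,0.5],[0,0,0]],[[0,0,0.75],[0,0,0]],[[0,0,0.75],[0,0,0]],[[0,0,0.75],[0,0,0]],[[0,0,0.75],[0,0,0]],[[0,0,0.75],[0,0,0]],[[0,0,0.75],[0,0,0]],[[0,0,0.5],[0,0,0]],[[0,0,0],[0,0,0]],[[0,0,0],[0,0,0]]]}}

```text
time: 7.95
tool_pos: [504.1, -8.4, 362.8]
tcp_rot: [3.141, -0.001, 3.141]
contact_force: [-0.9, -0.3, -0.3]
grip_width: 23.0
finger_force: 30.0
```

```bash
cat > head.py <<'E'
from loc import *
C={n:capture(n) for n in("scene","top")}
s=get_obs();p=s["tool_pos"];print(s['time'],s['tcp_rot'],p)
V=[]
for n in C:
    r=trace("brush",n)
    if r:
        m=r[0]["mask"].astype(bool); ys,xs=np.nonzero(m); print(n,r[0]["p"],m.sum(),ys.min(),ys.max(),xs.min(),xs.max())
        if n=="scene": V.append((C[n],m)); M=m
def hs(x):  # x: lower end xyz; axis to grasp point region
    o=np.array(x[:3]); g=np.array([p[0],p[1],p[2]+5]); a=(g-o)/np.linalg.norm(g-o)
    P=[cyl(o,o+a*8,24,32),cyl(o+a*8,o+a*92,32,32),cyl(o+a*92,o+a*135,3,3),cyl(o+a*135,o+a*175,9,12)]
    return P
print(*fit(V,hs,[p[0],p[1],p[2]-191],[8,8,8]))
f=C["scene"]["frame"][:,:,::-1].copy(); k=M.astype(np.uint8); cs,_=cv2.findContours(k,cv2.RETR_EXTERNAL,cv2.CHAIN_APPROX_NONE); cv2.drawContours(f,cs,-1,(0,0,255),1)
import sys
cv2.imwrite(f"pics/{sys.argv[1]}.png",cv2.resize(f[60:360,200:520],None,fx=1.9,fy=1.9))
E
python3 head.py lift
```

```text
8.05 [ 3.141 -0.002  3.141] [504.122  -8.411 362.787]
scene 0.79 1961 99 207 292 324
top 0.74 481 253 274 319 346
[503.512  -9.483 168.832] 0.18417523468931607
```

View pics/lift.png

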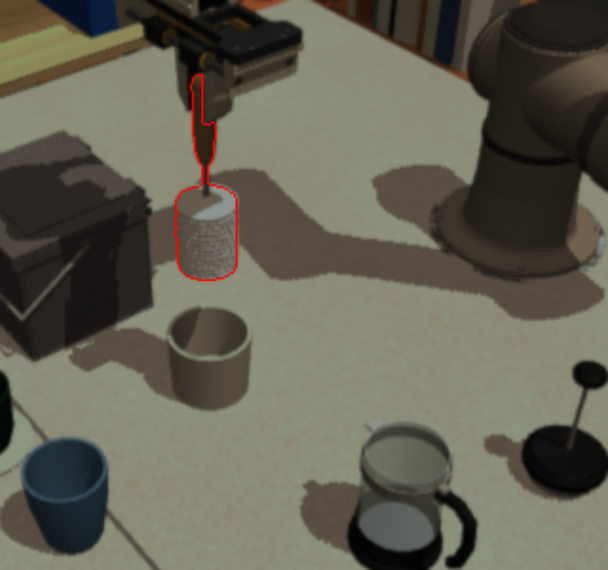

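The brush hangs upright in the gripper above the now empty stand (stand centre about (358,210) in the crop); lower end about 170 mm high, clear of everything. I'll refit the empty stand.

```bash
python3 - <<'E'
from loc import *
C={n:capture(n) for n in("scene","top")}
for q,sh,x0 in(("stand",lambda x:[cyl([*x,0],[*x,80],44,47)],[508,-8]),("press",lambda x:[cyl([*x,0],[*x,15],47,47),cyl([*x,0],[*x,130],40,40)],[490,280]),("press",lambda x:[cyl([*x,0],[*x,15],47,47),cyl([*x,0],[*x,130],40,40)],[485,275])):
    V=[(C[n],trace(q,n)[0]["mask"].astype(np.uint8)) for n in C if trace(q,n)]
    V=[(c,hull(m) if q=="stand" else cv2.morphologyEx(m,cv2.MORPH_OPEN,np.ones((15,15)))>0) for c,m in V]
    for W in [V]+[[v] for v in V]: print(q,*fit(W,sh,x0,[8,8]))
E
```

```text
stand [504.472  -9.333] 1.0250447227191413
stand [504.472  -9.333] 0.025044722719141377
stand [508.  -8.] 1.0
press [489.451 279.952] 0.20367972845105964
press [489.077 279.276] 0.0670332547787379
press [491.784 283.498] 0.13218390804597702
press [489.093 279.735] 0.20220040270896888
press [489.264 279.002] 0.06656184486373162
press [489.418 280.041] 0.13156002875629047
```

Request:
{"method": "play_rows", "body": {"rows": [[[-0.04,0.4,0],[0,0,0]],[[-0.04,0.9,0],[0,0,0]],[[-0.04,0.9,0],[0,0,0]],[[-0.04,0.9,0],[0,0,0]],[[-0.04,0.9,0],[0,0,0]],[[-0.04,0.9,0],[0,0,0]],[[-0.04,0.9,0],[0,0,0]],[[-0.04,0.9,0],[0,0,0]],[[-0.04,0.9,0],[0,0,0]],[[-0.04,0.9,0],[0,0,0]],[[-0.04,0.7,0],[0,0,0]],[[-0.04,0.4,0],[0,0,0]]]}}

```text
time: 10.35
tool_pos: [489.6, 280.8, 363.6]
tcp_rot: [3.142, -0.0, -3.141]
contact_force: [0.0, -0.2, -0.9]
grip_width: 23.7
finger_force: 30.0
```

Request:
{"method": "play_rows", "body": {"rows": [[[0,0,0],[0,0,0]],[[0,0,0],[0,0,0]],[[0,0,0],[0,0,0]]]}}

```text
time: 10.72
tool_pos: [490.2, 278.8, 363.9]
tcp_rot: [-3.142, 0.0, 3.14]
contact_force: [0.1, 0.9, 0.2]
grip_width: 23.5
finger_force: 30.0
```

```bash
python3 head.py over
```

```text
10.825 [3.142 0.    3.14 ] [490.167 278.95  363.861]
scene 0.89 2844 172 291 397 441
top 0.51 219 261 278 206 223
[492.683 278.823 172.456] 0.17409162717219584
```

View pics/over.png

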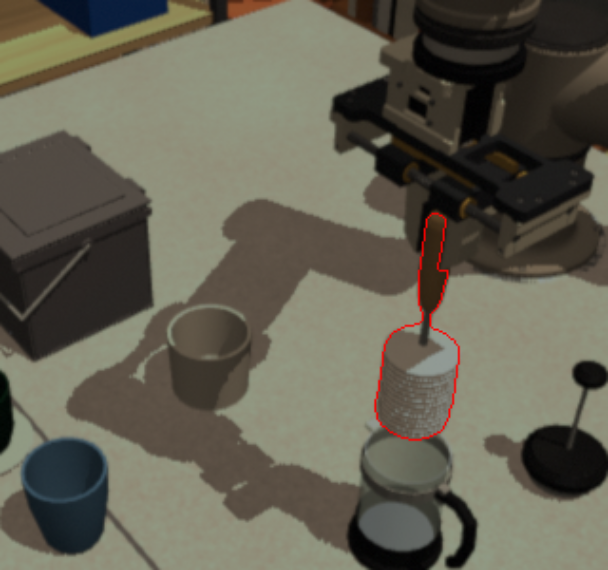

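The brush hangs upright just above the press; scene fit puts its lower end 3 mm ahead (+x) of the glass's centre, so I correct and enter carefully.

Request:
{"method": "play_rows", "body": {"rows": [[[-0.09,0.02,0],[0,0,0]],[[0,0,-0.5],[0,0,0]],[[0,0,-0.5],[0,0,0]],[[0,0,-0.5],[0,0,0]],[[0,0,-0.5],[0,0,0]],[[0,0,-0.5],[0,0,0]],[[0,0,0],[0,0,0]],[[0,0,0],[0,0,0]]]}}

```text
time: 11.92
tool_pos: [487.6, 280.2, 289.2]
tcp_rot: [3.141, 0.001, 3.141]
contact_force: [0.9, -0.4, -1.0]
grip_width: 23.2
finger_force: 30.0
```

```bash
python3 - <<'E'
from h import *
c=capture("scene"); cv2.imwrite("pics/s2.png",cv2.resize(c["frame"][160:380,320:560,::-1],None,fx=2.5,fy=2.5))
E
```

```text
(no output)
```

View pics/s2.png

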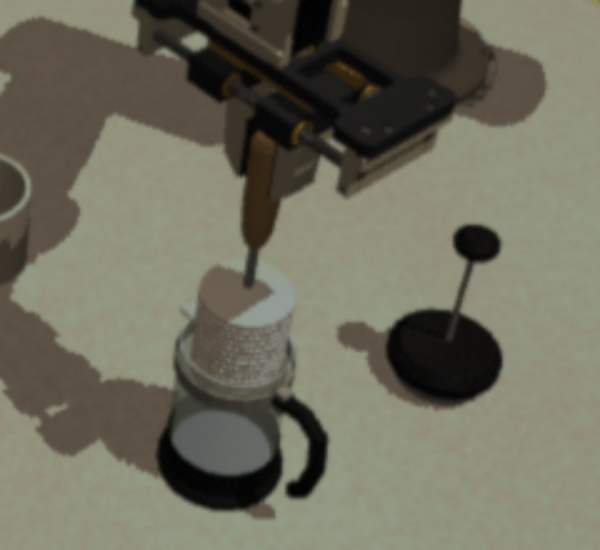

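The head is inside the rim (crop centre (244,320) vs rim centre (236,360)), just slightly right; small correction then down.

Request:
{"method": "play_rows", "body": {"rows": [[[0.05,-0.03,-0.45],[0,0,0]],[[0,0,-0.5],[0,0,0]],[[0,0,-0.5],[0,0,0]],[[0,0,-0.5],[0,0,0]],[[0,0,-0.5],[0,0,0]],[[0,0,0],[0,0,0]],[[0,0,0],[0,0,0]]]}}

```text
time: 12.85
tool_pos: [489.1, 279.3, 215.6]
tcp_rot: [3.141, 0.001, 3.141]
contact_force: [-0.8, -0.3, -0.2]
grip_width: 23.0
finger_force: 30.0
```

```bash
python3 head.py down1; python3 - <<'E'
from loc import *
C={"scene":capture("scene")}
V=[(C[n],cv2.morphologyEx(trace("press",n)[0]["mask"].astype(np.uint8),cv2.MORPH_OPEN,np.ones((15,15)))>0) for n in C]
print("press",*fit(V,lambda x:[cyl([*x,0],[*x,15],47,47),cyl([*x,0],[*x,130],40,40)],[490,280],[8,8]))
E
```

```text
12.95 [3.141 0.001 3.141] [489.203 279.379 215.944]
scene 0.58 891 251 313 397 430
top 0.5 48 273 280 220 226
[430.183 228.277  38.528] 0.5088547815820543
press [490.433 279.502] 0.40732873074880505
```

View pics/down1.png

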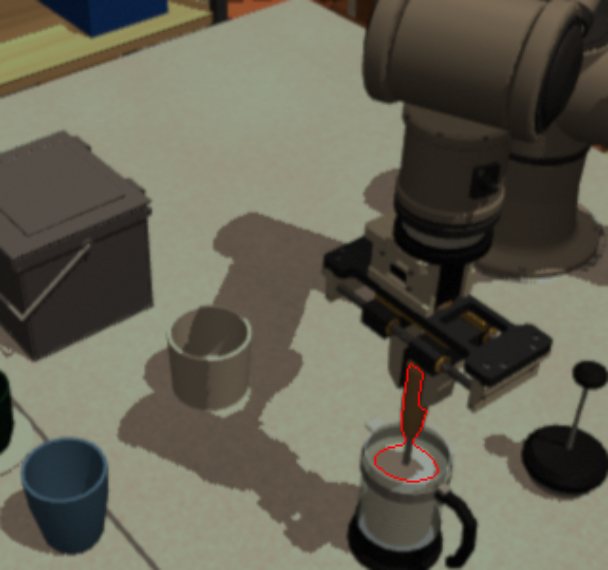

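The brush is down in the glass with the press undisturbed (no contact force). Go 5 mm lower, then do the strokes.

Request:
{"method": "play_rows", "body": {"rows": [[[0,0,-0.17],[0,0,0]],[[0,0,0],[0,0,0]],[[0,0,0],[0,0,0]],[[0,0,0.6],[0,0,0]],[[0,0,0.7],[0,0,0]],[[0,0,0.7],[0,0,0]],[[0,0,0.5],[0,0,0]],[[0,0,0],[0,0,0]],[[0,0,0],[0,0,0]]]}}

```text
time: 14.28
tool_pos: [488.5, 279.1, 284.3]
tcp_rot: [-3.141, -0.001, 3.141]
contact_force: [-0.6, 0.4, -0.9]
grip_width: 23.1
finger_force: 30.0
```

Request:
{"method": "play_rows", "body": {"rows": [[[0,0,-0.6],[0,0,0]],[[0,0,-0.7],[0,0,0]],[[0,0,-0.7],[0,0,0]],[[0,0,-0.5],[0,0,0]],[[0,0,0],[0,0,0]],[[0,0,0],[0,0,0]]]}}

```text
time: 15.02
tool_pos: [489.1, 279.4, 210.7]
tcp_rot: [3.141, 0.001, 3.141]
contact_force: [-0.7, -0.5, -0.9]
grip_width: 23.0
finger_force: 30.0
```

Request:
{"method": "play_rows", "body": {"rows": [[[0,0,0.6],[0,0,0]],[[0,0,0.7],[0,0,0]],[[0,0,0.7],[0,0,0]],[[0,0,0.5],[0,0,0]],[[0,0,0],[0,0,0]],[[0,0,0],[0,0,0]]]}}

```text
time: 15.78
tool_pos: [488.5, 279.1, 284.5]
tcp_rot: [-3.141, -0.001, 3.141]
contact_force: [-1.0, 1.1, -1.7]
grip_width: 23.0
finger_force: 30.0
```

Request:
{"method": "play_rows", "body": {"rows": [[[0,0,-0.6],[0,0,0]],[[0,0,-0.7],[0,0,0]],[[0,0,-0.7],[0,0,0]],[[0,0,-0.5],[0,0,0]],[[0,0,0],[0,0,0]],[[0,0,0],[0,0,0]]]}}

```text
time: 16.52
tool_pos: [489.2, 279.4, 210.7]
tcp_rot: [3.141, 0.001, 3.141]
contact_force: [0.6, -0.2, -1.0]
grip_width: 23.4
finger_force: 30.0
```

Request:
{"method": "play_rows", "body": {"rows": [[[0,0,0.6],[0,0,0]],[[0,0,0.7],[0,0,0]],[[0,0,0.7],[0,0,0]],[[0,0,0.5],[0,0,0]],[[0,0,0],[0,0,0]],[[0,0,0],[0,0,0]]]}}

```text
time: 17.27
tool_pos: [488.5, 279.1, 284.5]
tcp_rot: [-3.141, -0.001, 3.141]
contact_force: [0.3, -0.2, -0.3]
grip_width: 23.0
finger_force: 30.0
```

Request:
{"method": "play_rows", "body": {"rows": [[[0,0,0.6],[0,0,0]],[[0,0,0.7],[0,0,0]],[[0,0,0.7],[0,0,0]],[[0,0,0.6],[0,0,0]],[[0,0,0],[0,0,0]],[[0,0,0],[0,0,0]]]}}

```text
time: 18.02
tool_pos: [488.5, 279.1, 361.7]
tcp_rot: [-3.141, -0.002, 3.141]
contact_force: [0.5, 0.4, -0.6]
grip_width: 23.2
finger_force: 30.0
```

Request:
{"method": "play_rows", "body": {"rows": [[[0.04,-0.4,0],[0,0,0]],[[0.04,-0.9,0],[0,0,0]],[[0.04,-0.9,0],[0,0,0]],[[0.05,-0.9,0],[0,0,0]],[[0.05,-0.9,0],[0,0,0]],[[0.05,-0.9,0],[0,0,0]],[[0.05,-0.9,0],[0,0,0]],[[0.05,-0.9,0],[0,0,0]],[[0.04,-0.9,0],[0,0,0]],[[0.04,-0.9,0],[0,0,0]],[[0.04,-0.7,0],[0,0,0]],[[0.04,-0.4,0],[0,0,0]]]}}

```text
time: 19.52
tool_pos: [504.3, -10.2, 362.6]
tcp_rot: [3.142, -0.001, 3.14]
contact_force: [-0.1, 0.1, -0.9]
grip_width: 23.4
finger_force: 30.0
```

Request:
{"method": "play_rows", "body": {"rows": [[[0,0,0],[0,0,0]],[[0,0,0],[0,0,0]],[[0,0,0],[0,0,0]]]}}

```text
time: 19.9
tool_pos: [504.7, -8.1, 363.2]
tcp_rot: [3.141, 0.0, -3.141]
contact_force: [0.0, -0.0, -0.7]
grip_width: 22.8
finger_force: 30.0
```

```bash
python3 head.py back; python3 - <<'E'
from loc import *
C={"scene":capture("scene")}
for q,sh,x0 in(("stand",lambda x:[cyl([*x,0],[*x,80],44,47)],[506,-6]),("press",lambda x:[cyl([*x,0],[*x,15],47,47),cyl([*x,0],[*x,130],40,40)],[485,275])):
    r=trace(q,"scene")
    if r:
        m=r[0]["mask"].astype(np.uint8); m=hull(m) if q=="stand" else cv2.morphologyEx(m,cv2.MORPH_OPEN,np.ones((15,15)))>0
        print(q,*fit([(C["scene"],m)],sh,x0,[8,8]))
E
```

```text
20.0 [ 3.141  0.    -3.141] [504.684  -8.213 363.175]
scene 0.87 2031 97 207 291 325
top 0.7 475 252 273 319 346
[505.06   -7.571 167.376] 0.17854001759014948
stand [504.466 -10.325] 0.019581664441477575
press [487.9   278.664] 0.0655217965653897
```

Request:
{"method": "play_rows", "body": {"rows": [[[0,-0.05,-0.4],[0,0,0]],[[0,0,-0.6],[0,0,0]],[[0,0,-0.6],[0,0,0]],[[0,0,-0.6],[0,0,0]],[[0,0,-0.6],[0,0,0]],[[0,0,-0.6],[0,0,0]],[[0,0,-0.6],[0,0,0]],[[0,0,-0.6],[0,0,0]],[[0,0,-0.5],[0,0,0]],[[0,0,-0.3],[0,0,0]],[[0,0,0],[0,0,0]],[[0,0,0],[0,0,0]]]}}

```text
time: 21.75
tool_pos: [505.0, -10.4, 201.6]
tcp_rot: [-3.142, 0.001, 3.141]
contact_force: [-0.2, -0.6, -0.7]
grip_width: 23.0
finger_force: 30.0
```

Request:
{"method": "play_rows", "body": {"rows": [[[0,0,-0.06],[0,0,0]],[[0,0,0],[0,0,0]],[[0,0,0],[0,0,0]]]}}

```text
time: 22.12
tool_pos: [504.8, -10.3, 199.5]
tcp_rot: [3.142, 0.0, 3.141]
contact_force: [-0.0, 0.0, -0.3]
grip_width: 23.1
finger_force: 30.0
```

Request:
{"method": "play_rows", "body": {"rows": [[[0,0,0],[0,0,0]],[[0,0,0],[0,0,0]],[[0,0,0],[0,0,0]],[[0,0,0],[0,0,0]],[[0,0,0],[0,0,0]],[[0,0,0],[0,0,0]],[[0,0,0],[0,0,0]],[[0,0,0],[0,0,0]]], "hand": 1}}

```text
time: 23.12
tool_pos: [504.7, -10.3, 199.3]
tcp_rot: [3.141, 0.0, 3.141]
contact_force: [0.1, 0.6, -0.5]
grip_width: 91.3
finger_force: 0.0
```

Request:
{"method": "play_rows", "body": {"rows": [[[0,0,0.4],[0,0,0]],[[0,0,0.6],[0,0,0]],[[0,0,0.8],[0,0,0]],[[0,0,0.8],[0,0,0]],[[0,0,0.5],[0,0,0]],[[0,0,0],[0,0,0]],[[0,0,0],[0,0,0]]]}}

```text
time: 24.0
tool_pos: [504.4, -10.2, 292.0]
tcp_rot: [3.141, -0.001, 3.141]
contact_force: [-0.6, 0.4, -0.2]
grip_width: 91.8
finger_force: 0.0
```

```bash
python3 loc.py; python3 - <<'E'
from h import *
c=capture("scene"); cv2.imwrite("pics/s3.png",cv2.resize(c["frame"][100:300,150:390,::-1],None,fx=2.5,fy=2.5))
E
```

```text
stand [504.37   -8.716] 0.3928717561016586
stand [503.873 -12.322] 0.06360882734746864
stand [504.85   -6.554] 0.30996015936254984
scene 422 176 228 296 313
top 86 261 283 322 343
brush [505.913 -11.609  -0.036  -0.031] 0.897073557165824 195: [498.902 -17.593]
brush [508.629  -5.923  -0.015  -0.017] 0.18275154004106775 195: [505.659  -9.153]
brush [524.909 -28.359  -0.16    0.059] 0.4728682170542635 195: [493.679 -16.939]
```

View pics/s3.png

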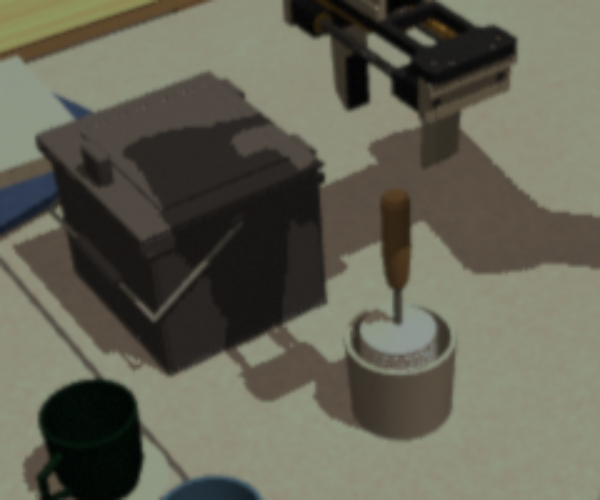

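Brush stands upright in the stand (stem at crop (398,305)); the lid grip is at crop (97,165). Moving above the lid grip.

Request:
{"method": "play_rows", "body": {"rows": [[[0.2,-0.4,0],[0,0,0]],[[0.5,-0.9,0],[0,0,0]],[[0.5,-0.9,0],[0,0,0]],[[0.5,-0.9,0],[0,0,0]],[[0.5,-0.9,0],[0,0,0]],[[0.5,-0.9,0],[0,0,0]],[[0.5,-0.9,-0.5],[0,0,0]],[[0.5,-0.9,-0.5],[0,0,0]],[[0.5,-0.9,-0.5],[0,0,0]],[[0.4,-0.6,-0.5],[0,0,0]],[[0,0,0],[0,0,0]],[[0,0,0],[0,0,0]]], "hand": 1}}

```text
time: 25.85
tool_pos: [642.6, -256.2, 232.7]
tcp_rot: [3.141, 0.0, 3.141]
contact_force: [0.3, 0.5, 0.1]
grip_width: 92.1
finger_force: 0.0
```

```bash
python3 - <<'E'
from loc import *
s=get_obs();print(s['time'],s['tcp_rot'],s['tool_pos'])
C={n:capture(n) for n in("scene","top")}
for q in("lid_grip","lid_hinge"):
  r={n:pinpoint(q,n) for n in C}
  print(q,{n:[(np.array(x["at"]),round(x["p"],2)) for x in r[n][:2]] for n in r})
  if all(r.values()): print(tri(C["scene"],r["scene"][0]["at"],C["top"],r["top"][0]["at"]))
for n in C: print(n,proj(C[n],[642.5,-256,190]),proj(C[n],[642.5,-256,160]))
a=C["scene"]["frame"][110:210,140:240,::-1]
b=C["top"]["frame"][180:280,390:490,::-1]
cv2.imwrite("pics/s4.png",cv2.resize(np.hstack([a,b]),None,fx=4,fy=4,interpolation=cv2.INTER_CUBIC))
E
```

```text
25.85 [3.141 0.    3.141] [ 642.588 -256.244  232.677]
lid_grip {'scene': [(array([163.4, 190.7]), 0.76)], 'top': []}
lid_hinge {'scene': [(array([146.9, 252.9]), 0.62), (array([256.7, 310.8]), 0.58)], 'top': []}
scene (np.float64(160.19656915557863), np.float64(187.40624290516442)) (np.float64(171.87357664336534), np.float64(189.6281485050631))
top (np.float64(202.7344690305015), np.float64(435.8487453558059)) (np.float64(206.3886368448924), np.float64(433.27097028888625))
```

View pics/s4.png

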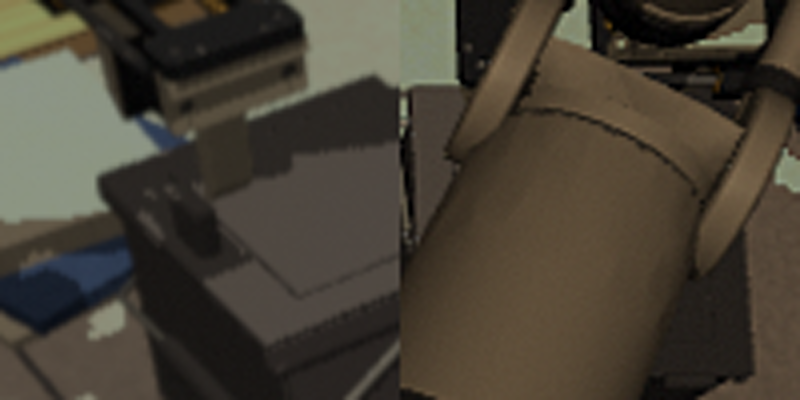

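The grip block appears at crop (195,222), i.e. pixel (165.5,188.7), matching my predicted centre (166,188.5). Descend and close.

Request:
{"method": "play_rows", "body": {"rows": [[[0,0,-0.5],[0,0,0]],[[0,0,-0.5],[0,0,0]],[[0,0,-0.5],[0,0,0]],[[0,0,-0.3],[0,0,0]],[[0,0,0],[0,0,0]],[[0,0,0],[0,0,0]]]}}

```text
time: 26.9
tool_pos: [643.0, -256.4, 178.9]
tcp_rot: [-3.141, 0.001, 3.141]
contact_force: [-0.4, -0.5, -1.1]
grip_width: 91.5
finger_force: 0.0
```

Request:
{"method": "play_rows", "body": {"rows": [[[0,0,0],[0,0,0]],[[0,0,0],[0,0,0]],[[0,0,0],[0,0,0]],[[0,0,0],[0,0,0]],[[0,0,0],[0,0,0]],[[0,0,0],[0,0,0]],[[0,0,0],[0,0,0]]], "hand": -1}}

```text
time: 27.78
tool_pos: [642.7, -256.7, 178.3]
tcp_rot: [-3.141, 0.0, 3.141]
contact_force: [0.6, -1.2, -0.3]
grip_width: 33.6
finger_force: 30.0
```

```bash
python3 -c "
import numpy as np
a=np.radians(np.arange(0,55,5));x=165.3*np.cos(a)-23.5*np.sin(a);z=165.3*np.sin(a)+23.5*np.cos(a)
print(np.round(np.c_[np.diff(x),np.diff(z)]/30,3))"
```

```text
[[-0.089  0.477]
 [-0.13   0.468]
 [-0.171  0.455]
 [-0.21   0.438]
 [-0.247  0.418]
 [-0.283  0.395]
 [-0.316  0.369]
 [-0.347  0.34 ]
 [-0.375  0.308]
 [-0.401  0.274]]
```

Request:
{"method": "play_rows", "body": {"rows": [[[-0.09,0,0.477],[0,-0.625,0]],[[-0.13,0,0.468],[0,-0.625,0]],[[-0.17,0,0.455],[0,-0.625,0]],[[0,0,0],[0,0,0]],[[0,0,0],[0,0,0]]]}}

```text
time: 28.4
tool_pos: [631.2, -256.7, 220.1]
tcp_rot: [-3.141, 0.26, 3.141]
contact_force: [-0.0, -2.9, -0.2]
grip_width: 33.4
finger_force: 30.0
```

Request:
{"method": "play_rows", "body": {"rows": [[[-0.21,0,0.438],[0,-0.625,0]],[[-0.247,0,0.418],[0,-0.625,0]],[[-0.283,0,0.395],[0,-0.625,0]],[[-0.316,0,0.369],[0,-0.625,0]],[[0,0,0],[0,0,0]]]}}

```text
time: 29.02
tool_pos: [599.2, -256.8, 269.1]
tcp_rot: [3.141, 0.61, 3.14]
contact_force: [2.1, -3.5, -2.1]
grip_width: 33.7
finger_force: 30.0
```

Request:
{"method": "play_rows", "body": {"rows": [[[-0.347,0,0.34],[0,-0.625,0]],[[-0.375,0,0.308],[0,-0.625,0]],[[-0.4,0,0.274],[0,-0.625,0]],[[0,0,0],[0,0,0]],[[0,0,0],[0,0,0]],[[0,0,0],[0,0,0]],[[0,0,0],[0,0,0]]]}}

```text
time: 29.9
tool_pos: [566.9, -256.7, 296.3]
tcp_rot: [3.135, 0.858, 3.133]
contact_force: [-5.9, -9.1, -10.2]
grip_width: 33.7
finger_force: 30.0
```

```bash
python3 - <<'E'
from loc import *
s=get_obs();print(s['time'],s['tcp_rot'],s['tool_pos'],s['contact_force'],s['finger_force'],s['dq'])
c=capture("scene"); f=c["frame"][:,:,::-1].copy()
for d in (42,50,58):   # predicted plate outline
    a=np.radians(d); P=[[477.5+r*np.cos(a),y,155+r*np.sin(a)] for r,y in((0,-157),(180,-157),(180,-355))]
    q=np.array([proj(c,p)[::-1] for p in P])*16; cv2.polylines(f,[q.astype(np.int32).reshape(-1,1,2)],False,{42:(255,0,0),50:(0,255,0),58:(0,0,255)}[d],1,cv2.LINE_AA,4)
cv2.imwrite("pics/s5.png",cv2.resize(f[60:360,100:460],None,fx=2,fy=2))
E
```

```text
29.9 [3.135 0.858 3.133] [ 566.926 -256.73   296.325] [ -5.867  -9.128 -10.21 ] 29.996320009231567 [-0.002  0.001  0.    -0.002 -0.002  0.001]
```

View pics/s5.png

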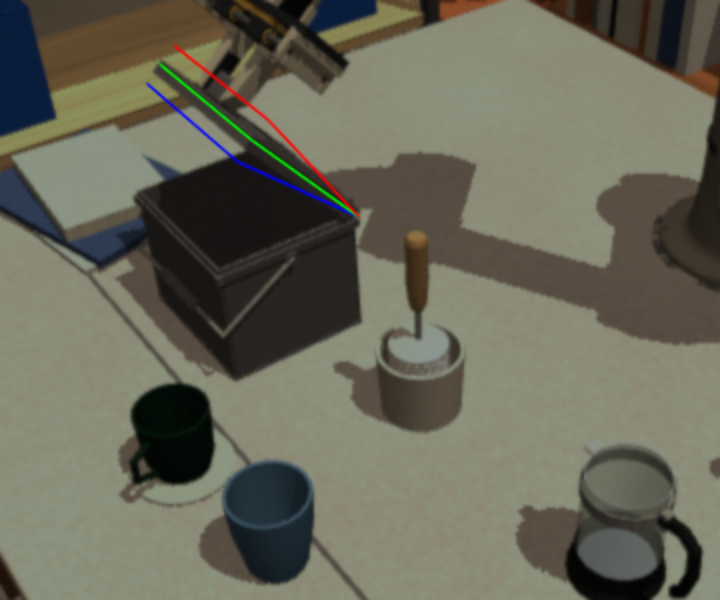

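The lid is held right on the green 50° outline, the brush stands in the stand, and press, cup and tumbler are in place. Settle and hand in.

Request:
{"method": "play_rows", "body": {"rows": [[[0,0,0],[0,0,0]],[[0,0,0],[0,0,0]],[[0,0,0],[0,0,0]],[[0,0,0],[0,0,0]]]}}

```text
time: 30.45
tool_pos: [566.9, -256.7, 296.3]
tcp_rot: [3.135, 0.858, 3.133]
contact_force: [-5.8, -8.8, -9.9]
grip_width: 33.9
finger_force: 30.0
```

```bash
python3 -c "
from plant import *
s=get_obs();print(s['time'],s['tool_pos'],s['contact_force'],s['finger_force'])
print(bot.close_job())"
```

```text
30.45 [ 566.93585204 -256.71981847  296.33209446] [-5.76115517 -8.81199835 -9.88006206] 29.996355772018433
the job is handed in; nothing more can be done
None
```

I brushed the press three times, put the brush back upright in its stand, and handed the job in at 30.5 s while holding the caddy lid at about 50°; the last picture showed the press, tumbler and green cup standing in place, I did not check the plunger again, and the hand-in gave no verdict.

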